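# Stand the toppled spray can back up against the bench power supply

### The arm

A 6-joint arm with a two-finger parallel gripper is mounted at the origin on the work surface. World frame = base frame: x ahead of the robot, y to its left, z up, the work surface at z = 0. Lengths are in mm, angles in degrees, forces in N, time in s.
With the tool pointing down it reaches from about 300 to 850 mm from the base axis. Payload 4.2 kg.
Tool frame: the origin (TCP) lies midway between the tips of the shut fingers; the grasp point (between the pads) lies 19 mm behind it (env.grip_depth is the distance from the TCP to the grasp point, in mm); z points along the fingers, y is the line along which they close (so a half turn about z gives the same grasp; the last joint's range is limited). The gripper opens to 91 mm and grips with 3 to 60 N. Pads are 32 mm wide; open, the fingers measure 118 mm over their backs; the gripper's body (76 mm by 178 mm) begins 60 mm behind the grasp point.
Start: joints at [73.453, 18.312, 89.639, -0, 72.044, -1.146], TCP at [152.707, 554.368, 213.976] pointing down, gripper open.
Joint ranges: [-177.97, 177.97], [-48.28, 115.42], [12.27, 149.76], [-77.06, 257.06], [2.81, 150.46], [-146.56, 146.56]. Speed limits (degrees/s): [147.25, 147.25, 180, 180, 180, 180].

### API

Orientations are given as [roll, pitch, yaw] about the fixed x, y, z axes, in that order (R = Rz(yaw) Ry(pitch) Rx(roll)).
In Python, from workcell import env, eyes gives the robot as it stands.
- The arm moves only by the tool send_rows, never from a script. Its argument "motion" is a list of rows, each a list of 7 numbers: the shift along the world's x, y, z normalised to -1 to 1, where 1 is 0.5 m, then the turn, a rotation vector about the world's x, y, z normalised to -1 to 1, where 1 is 60 degrees, then the opening, from -1 (shut) to 1 (fully open). A call has 1 to 20 rows; each row is the pose to reach, as a shift and turn from the pose commanded when the call began; what a row does not reach only later rows make up. A row lasts 1/8 s, in which the tool goes at most 62.5 mm and 10.7 degrees, less where a joint would pass 70% of its speed; a pose out of reach is approached as far as the arm can. A call with a number of a shift or a turn outside -1 to 1 is refused whole. A call with a gripper value outside its range is refused whole. The fingers move at their own pace and stop on an object; "squeeze" is the grip in N (left out, the last holds). Time passes only in rows, so rows that repeat a pose let the fingers close. It gives the time, the measured TCP pose, the force, the opening and the grip force at its end, in the units of the state.
- env.state(): the state, without advancing time (a new reading comes with each control period).
- eyes.grab_frame(name): name is "scene" or "top" or "wrist"; returns a dict with "pixels" (400x640x3 uint8, red, green, blue), "depth" (400x640 float32, mm along the optical axis (not along the pixel's ray), 0 where there is no reading), "fx", "fy", "cx", "cy" (pixels), "distortion" ([k1, k2, p1, p2, k3] as OpenCV has them; the pictures are not rectified), "R" (3x3) and "t" (3): a world point X has camera coordinates R X + t; the wrist camera has in their place "T_tool_cam" (4x4, takes a point from camera to tool coordinates, whose origin is the TCP and whose axes are the flange's). Camera axes: x right, y down, z forward; pixel columns grow to the right and rows downward; lengths in mm; the calibration is good to about 2 mm. A picture is of the moment at which its call begins: read the wrist's pose just before it.
- env.job_done(): hands the job in; it is judged then, once.
The state is a dict: "time_s": time; "qpos": joint angles; "qvel": joint speeds; "effort": joint torques, N m; "ee_pos": TCP position; "ee_rot": TCP orientation; "force": force on the tool from outside, world axes, zero at the start; "torque": the same for the moment, N m; "gripper_width": finger opening in mm; "gripper_force": force on a finger pad.
Only numpy, scipy, OpenCV 4.12 (cv2) and the standard library are available. Lean on these libraries where they do the work, as an engineer would, in place of code of your own. Each camera call takes 0.05 s, during which the arm holds its last target. There are 200 camera calls.

### The job

The tall contact-cleaner spray can beside the bench power supply has toppled over and hangs with its cap over the component bin. Push its capped top end over towards the power supply until the can stands upright on its base, close against the power supply's side panel, and let go of it. Tip it up on its foot, do not lift it off the bench, and leave the short can and the flux bottle standing where they are.

Things in the scene. Friction and masses are not known exactly. Their poses are not given: they have to be found in the camera images.
- spray_mid (a point): Centre of the tall loose spray can: metal, 55 mm diameter, paper label, white cap 51 mm diameter, 185 mm long in all, 0.2-0.4 kg. z axis from base to cap; either end 92.5 mm away. It leans about 55 degrees from vertical, away from the supply: its base's lower rim (where it tips) on the bench 60 mm from the side panel, its flank on the bin's rim, its cap in the air over the bin.
- supply: Bench power supply, grey metal case fixed to the bench, 340 (x) x 200 (y) x 130 mm high. Origin: centre of its underside. Its side panel at y = +100 mm is the wall the can must stand against; the can is on that side. Component bin: fixed open grey box, 160 x 100 mm, 70 mm high, empty above 15 mm, long edges parallel to the panel, the nearer 161 mm from it.
- short_can: Bystander: a short spray can of the same metal, standing upright near the same side panel to one side of the fallen can; 50 mm in diameter, 125 mm high. Origin at the centre of its base, z axis up. Leave alone.
- flux_bottle: Bystander: a white plastic bottle with a cap, standing upright near the same side panel to the other side of the fallen can; 52 mm in diameter, 140 mm high. Origin at the centre of its base, z axis up. Leave alone.
There are look-alikes about, which are no part of the job. What is shaped like the part that bears spray_mid but green or red is not meant.

How it is judged (in metres and radians):
At the end, for the whole second after the job is handed in: The tall can stands on its base on the bench, cap up, within 10 degrees of upright and at rest, beside the power supply's side panel with at most 25 mm between them (angle between spray_mid's own z axis and vertical below 0.17 rad and height (world z) of spray_mid between 0.082 and 0.103 m and y of spray_mid in the frame of supply between 0.1 and 0.1525 m and x of spray_mid in the frame of supply between -0.17 and 0.17 m and linear speed of spray below 0.03 m/s); the robot touches nothing.
It fails at once if the tall can is lifted off the bench (its centre more than 130 mm above the bench) (height (world z) of spray_mid above 0.13 m).
It fails at once if the short can is shifted by more than 25 mm or knocked over (distance of short_can from where it was at the start of the episode above 0.025 m or angle between short_can's own z axis and vertical above 0.35 rad).
It fails at once if the flux bottle is shifted by more than 25 mm or knocked over (distance of flux_bottle from where it was at the start of the episode above 0.025 m or angle between flux_bottle's own z axis and vertical above 0.35 rad).
It also fails if it takes over 35 s, if anything falls off the work surface, if the arm or the gripper's body presses on something with over 40 N, if the wrist force passes 120 N, or if a joint passes its speed limit or range.

## Working session

There is one attempt and no reset: what is moved stays moved. The work goes in short steps, Python scripts to look and compute and a tool call to move; the robot and the scene stay as the last step left them, time stands still between calls to the robot, and variables do not carry over. Pictures are saved under pics/ and viewed, at most 10 in all, crops included, and the job is handed in when it is done.

Besides the shell and the picture viewer there is one more tool, called by a JSON object that holds its "method" and its "body", one argument or row to a line. send_rows: Moves the arm, as the interface text tells. Its arguments: {"type":"object","properties":{"motion":{"type":"array"},"squeeze":{"type":"number"}},"required":["motion"]}

```bash
ls; mkdir -p pics
cat > h.py <<'E'
import numpy as np, cv2
from workcell import env, eyes
def grab(n,save=None):
    f=eyes.grab_frame(n)
    if save: cv2.imwrite('pics/'+save,f['pixels'][:,:,::-1])
    return f
def cloud(f):
    K=np.array([[f['fx'],0,f['cx']],[0,f['fy'],f['cy']],[0,0,1]]);h,w=f['depth'].shape
    u,v=np.meshgrid(np.arange(w),np.arange(h))
    n=cv2.undistortPoints(np.stack([u,v],-1).reshape(-1,1,2).astype(float),K,np.array(f['distortion'])).reshape(h,w,2)
    c=np.dstack([n,np.ones((h,w))])*f['depth'][...,None]
    P=(c-np.array(f['t']))@np.array(f['R'])
    P[f['depth']==0]=np.nan
    return P
E
python3 - <<'E'
from h import *
fs=grab('scene'); ft=grab('top')
cv2.imwrite('pics/a.png',fs['pixels'][:,:,::-1]);cv2.imwrite('pics/b.png',ft['pixels'][:,:,::-1])
np.savez('c.npz',s=cloud(fs),t=cloud(ft),sp=fs['pixels'],tp=ft['pixels'])
print(env.state())
for f in(fs,ft): print(np.array(f['R']).round(3).tolist(),f['t'],f['fx'],(f['depth']==0).mean())
E
```

```text
pics
{'time_s': 0.1, 'qpos': array([ 7.34520794e+01,  1.83472540e+01,  8.96984068e+01, -1.31503564e-03,
        7.20442253e+01, -1.14668003e+00]), 'qvel': array([ 0.00097842, -0.0573352 , -0.13159037, -0.04042098, -0.07424652,
       -0.00890545]), 'effort': array([-1.43227762e-04, -4.13328624e+01, -2.32507771e+01,  7.28112669e-02,
        4.21813061e-02, -3.28412796e-05]), 'ee_pos': array([152.59339956, 553.92001886, 213.21845437]), 'ee_rot': array([-1.79910107e+02, -5.48702992e-04,  1.64599165e+02]), 'force': array([ 0.49469356,  0.71982345, -0.03067855]), 'torque': array([ 0.01381398,  0.03276641, -0.00798714]), 'gripper_force': 0.0, 'gripper_width': 91.27730788413669}
[[0.513, 0.858, -0.015], [0.698, -0.427, -0.574], [-0.499, 0.284, -0.818]] [-181.26504996 -352.52954568 1335.39034426] 418.03996403956324 0.0040546875
[[-0.026, -1.0, 0.001], [-0.984, 0.026, -0.178], [0.178, -0.005, -0.984]] [-101.54800538  525.45522467 1392.97974216] 516.5280618880095 0.00401953125
```

View pics/a.png

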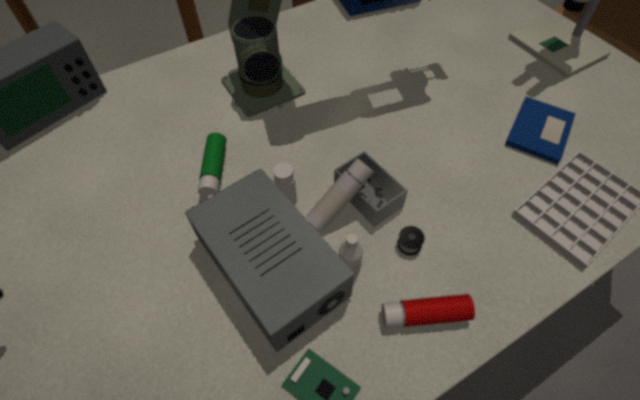

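View pics/b.png

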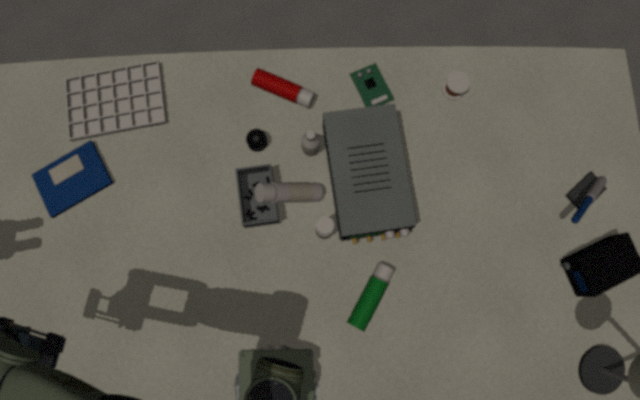

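The tall spray can is the pale one: scene (340,195), top (290,192), with its cap over the bin at top (262,192). The green can (scene 212,160) and the red can (scene 430,310) are excluded by colour, and neither leans on the bin. The short can and the flux bottle are at top (326,227) and (311,142).

Run:
```python
from h import *
d=np.load('c.npz');t=d['t'];s=d['s'];tp=d['tp']
cv2.imwrite('pics/c.png',cv2.resize(tp[110:260,220:440,::-1],None,fx=3.5,fy=3.5,interpolation=cv2.INTER_CUBIC))
def st(n,u0,u1,v0,v1,zmin,zmax):
    p=t[v0:v1,u0:u1].reshape(-1,3);p=p[(p[:,2]>zmin)&(p[:,2]<zmax)]
    print(n,len(p),np.median(p,0).round(),p.min(0).round(),p.max(0).round());return p
# supply top
m=((t[...,2]>115)&(t[...,2]<145)); m[:, :315]=0;m[:,430:]=0;m[:95]=0;m[250:]=0
n,l,stt,_=cv2.connectedComponentsWithStats(m.astype(np.uint8));k=1+stt[1:,4].argmax()
p=t[l==k];r=cv2.minAreaRect(p[:,:2].astype(np.float32));print('supply',r,cv2.boxPoints(r).round().tolist(),np.median(p[:,2]))
st('short',310,342,212,242,105,135)
st('flux',298,326,126,158,60,160);st('fluxcap',298,326,126,158,125,160)
st('bin',230,285,160,230,60,80)
# can rows along columns
for u in range(252,330,6):
    c=t[170:215,u]; c=c[c[:,2]>(25 if u>286 else 78)]
    if len(c): i=c[:,2].argmax(); print(u,len(c),c[i].round(),'x-range',c[:,0].min().round(),c[:,0].max().round(), 'med',np.median(c,0).round())
# two-view check: scene cloud near the same
q=s.reshape(-1,3)
```

```text
supply ((576.5294189453125, -265.2093505859375), (347.05450439453125, 202.650634765625), 6.656543731689453) [[392.0, -185.0], [416.0, -386.0], [761.0, -346.0], [737.0, -144.0]] 129.91745044830586
short 317 [ 430. -149.  125.] [ 399. -187.  106.] [ 462. -123.  135.]
flux 349 [ 664. -116.   97.] [ 645. -153.   60.] [709. -88. 145.]
fluxcap 81 [ 671. -114.  139.] [ 660. -152.  125.] [ 698. -103.  145.]
bin 366 [528.  56.  70.] [442. -18.  60.] [612. 100.  77.]
258 18 [528.  30. 130.] x-range 499.0 543.0 med [520.  31. 121.]
264 20 [526.  12. 151.] x-range 495.0 544.0 med [515.  12. 145.]
270 19 [525.  -3. 144.] x-range 498.0 546.0 med [518.  -3. 134.]
276 20 [519. -18. 131.] x-range 497.0 546.0 med [518. -17. 121.]
282 20 [520. -33. 125.] x-range 499.0 548.0 med [519. -33. 115.]
288 21 [530. -49. 112.] x-range 500.0 555.0 med [522. -48. 104.]
294 20 [540. -65. 101.] x-range 501.0 551.0 med [523. -64.  95.]
300 20 [527. -80.  92.] x-range 504.0 553.0 med [524. -80.  81.]
306 19 [527. -96.  78.] x-range 506.0 554.0 med [527. -96.  71.]
312 19 [ 539. -113.   68.] x-range 508.0 556.0 med [ 529. -113.   60.]
318 19 [ 530. -129.   55.] x-range 510.0 559.0 med [ 530. -129.   49.]
```

View pics/c.png

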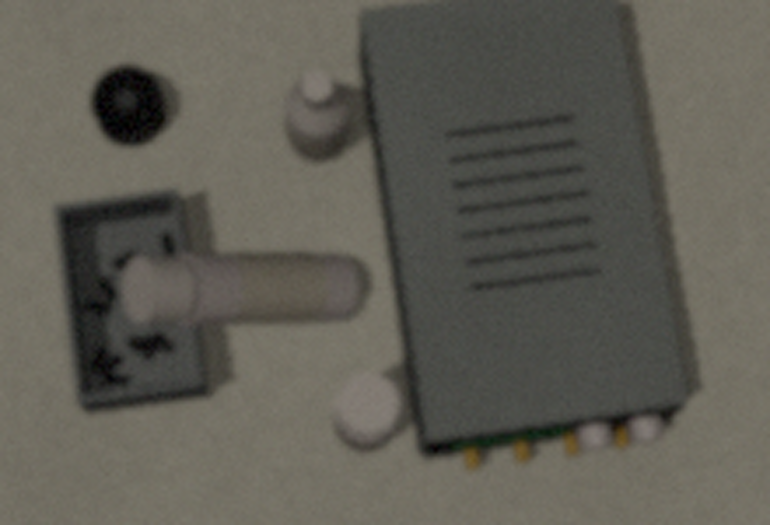

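The can's axis points straight out from the panel. Its pivot rim is near (532,-110) and the cap's lower edge is near (518,39,108). I'll go above the spot outside the cap, with the fingers slightly open as a V-shaped pusher.

{"method": "send_rows", "body": {
  "motion": [
    [0.03,-0.04,0.02,0,0,-0.05,-0.45],
    [0.1,-0.13,0.04,0,0,-0.18,-0.45],
    [0.18,-0.24,0.06,0,0,-0.32,-0.45],
    [0.26,-0.35,0.06,0,0,-0.46,-0.45],
    [0.34,-0.46,0.06,0,0,-0.6,-0.45],
    [0.42,-0.57,0.06,0,0,-0.74,-0.45],
    [0.5,-0.67,0.06,0,0,-0.86,-0.45],
    [0.57,-0.76,0.06,0,0,-0.95,-0.45],
    [0.64,-0.85,0.06,0,0,-1,-0.45],
    [0.69,-0.91,0.04,0,0,-1,-0.45],
    [0.71,-0.94,0.02,0,0,-1,-0.45],
    [0.72,-0.95,0,0,0,-1,-0.45],
    [0.72,-0.95,0,0,0,-1,-0.45]
  ]
}}

```text
time_s: 1.72
ee_pos: [511.5, 79.8, 213.1]
ee_rot: [-179.9, -0.0, 104.6]
force: [-0.7, 1.0, 0.0]
gripper_width: 25.2
gripper_force: 0.0
```

{"method": "send_rows", "body": {
  "motion": [
    [0,0,0,0,0,-0.07,-0.45],
    [0,0,0,0,0,-0.13,-0.45],
    [0,0,0,0,0,-0.13,-0.45]
  ]
}}

```text
time_s: 2.1
ee_pos: [512.1, 80.7, 214.5]
ee_rot: [180.0, -0.0, 97.0]
force: [0.4, 1.2, 0.3]
gripper_width: 25.1
gripper_force: 0.0
```

Run:
```python
from h import *
from scipy.spatial.transform import Rotation as R
s=env.state();f=grab('wrist','w1.png')
T=np.eye(4);T[:3,:3]=R.from_euler('xyz',s['ee_rot'],degrees=True).as_matrix();T[:3,3]=s['ee_pos']
C=np.linalg.inv(T@np.array(f['T_tool_cam']));f['R']=C[:3,:3];f['t']=C[:3,3]
P=cloud(f);print(s['ee_pos'],s['ee_rot'],s['gripper_width'],s['time_s'])
n=np.array([-.116,.993]);e=np.array([.993,.116]);piv=np.array([532,-110])
q=P.reshape(-1,3);q=q[(q[:,2]>85)&(q[:,2]<165)]
o=(q[:,:2]-piv)@n;l=(q[:,:2]-piv)@e
for a in range(40,165,8):
    k=(o>a)&(o<a+8)&(abs(l)<60)
    if k.sum()>20: print(a,k.sum(),'lat',np.percentile(l[k],[2,50,98]).round(),'z',np.percentile(q[k,2],[2,98]).round())
```

```text
[512.06903912  80.67905681 214.48169642] [ 1.79970319e+02 -1.82714750e-02  9.69546251e+01] 25.05098377930751 2.1
40 100 lat [-16.   4.  24.] z [86. 99.]
48 116 lat [-18.   3.  27.] z [ 86. 104.]
56 154 lat [-20.   3.  27.] z [ 89. 109.]
64 152 lat [-22.   3.  28.] z [ 92. 115.]
72 155 lat [-20.   4.  26.] z [100. 120.]
80 159 lat [-19.   2.  25.] z [108. 125.]
88 196 lat [-14.   4.  22.] z [118. 129.]
96 47 lat [-6.  3. 14.] z [127. 133.]
128 299 lat [-17.   1.  19.] z [128. 135.]
136 569 lat [-17.   2.  20.] z [117. 130.]
144 410 lat [-16.   3.  20.] z [107. 119.]
```

View pics/w1.png

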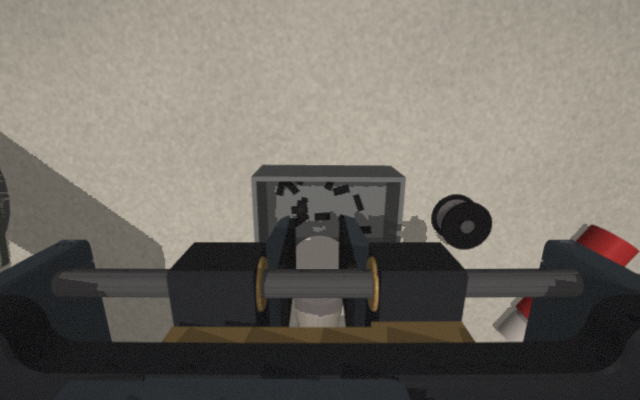

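The wrist view shows the cap centred between the fingers, at pixel (318,255). I'll go down and come close to the cap.

{"method": "send_rows", "body": {
  "motion": [
    [0,0,-0.04,0,0,0,-0.45],
    [0,0,-0.1,0,0,0,-0.45],
    [0,0,-0.16,0,0,0,-0.45],
    [0,0,-0.22,0,0,0,-0.45],
    [0,0,-0.256,0,0,0,-0.45],
    [0.002,-0.015,-0.256,0,0,0,-0.45],
    [0.004,-0.03,-0.256,0,0,0,-0.45],
    [0.004,-0.036,-0.256,0,0,0,-0.45],
    [0.004,-0.036,-0.256,0,0,0,-0.45]
  ]
}}

```text
time_s: 3.28
ee_pos: [515.1, 61.1, 86.7]
ee_rot: [179.9, -0.0, 96.8]
force: [0.7, 0.7, -0.7]
gripper_width: 25.2
gripper_force: 0.0
```

{"method": "send_rows", "body": {
  "motion": [
    [0.001,-0.008,0,0,0,0,-0.45],
    [0.002,-0.016,0,0,0,0,-0.45],
    [0.003,-0.024,0.01,0,0,0,-0.45],
    [0.004,-0.032,0.02,0,0,0,-0.45],
    [0.005,-0.043,0.032,0,0,0,-0.45],
    [0.006,-0.054,0.044,0,0,0,-0.45],
    [0.008,-0.066,0.055,0,0,0,-0.45],
    [0.009,-0.077,0.065,0,0,0,-0.45],
    [0.01,-0.084,0.071,0,0,0,-0.45],
    [0.01,-0.084,0.071,0,0,0,-0.45]
  ]
}}

```text
time_s: 4.53
ee_pos: [519.9, 19.1, 121.7]
ee_rot: [180.0, -0.0, 96.8]
force: [0.6, 1.3, -0.6]
gripper_width: 25.0
gripper_force: 0.4
```

Run:
```python
from h import *
f=grab('scene');g=grab('top')
a=cv2.resize(f['pixels'][110:260,240:440,::-1],None,fx=3.5,fy=3.5);b=cv2.resize(g['pixels'][120:250,220:400,::-1],None,fx=2,fy=2)
cv2.imwrite('pics/d.png',a)
n=np.array([-.116,.993]);e=np.array([.993,.116]);piv=np.array([532,-110])
for P in(cloud(f),cloud(g)):
    q=P.reshape(-1,3);o=(q[:,:2]-piv)@n;l=(q[:,:2]-piv)@e
    for a in range(-56,100,8):
        k=(o>a)&(o<a+8)&(abs(l-2)<35)&(q[:,2]>12)
        if k.sum()>8: print(a,k.sum(),'lat',np.percentile(l[k],[2,98]).round(),'z',np.percentile(q[k,2],[5,50,95]).round())
    print()
```

```text
-32 67 lat [-15.  26.] z [38. 49. 55.]
-24 108 lat [-15.  31.] z [27. 55. 66.]
-16 103 lat [-15.  31.] z [32. 65. 74.]
-8 115 lat [-15.  30.] z [39. 75. 85.]
0 112 lat [-15.  31.] z [47. 84. 94.]
8 114 lat [-15.  31.] z [ 58.  93. 103.]
16 118 lat [-16.  32.] z [ 68. 103. 114.]
24 118 lat [-16.  31.] z [ 73. 111. 121.]
32 121 lat [-15.  31.] z [ 85. 121. 133.]
40 116 lat [-14.  31.] z [ 94. 129. 140.]
48 108 lat [-15.  31.] z [106. 138. 145.]
56 122 lat [-16.  31.] z [113. 144. 155.]
64 655 lat [-13.  36.] z [147. 458. 491.]
72 865 lat [-32.  35.] z [159. 480. 515.]
80 297 lat [-32.  37.] z [151. 498. 524.]
88 573 lat [-31.  36.] z [163. 332. 496.]
96 1121 lat [-26.  35.] z [ 30. 348. 494.]

-48 12 lat [-14.  10.] z [33. 38. 43.]
-40 38 lat [-20.  19.] z [31. 41. 51.]
-32 50 lat [-24.  20.] z [26. 47. 57.]
-24 56 lat [-27.  25.] z [27. 56. 67.]
-16 54 lat [-27.  23.] z [40. 67. 76.]
-8 59 lat [-27.  25.] z [45. 75. 84.]
0 60 lat [-27.  24.] z [56. 84. 96.]
8 58 lat [-27.  23.] z [ 69.  94. 104.]
16 60 lat [-27.  22.] z [ 80. 103. 115.]
24 64 lat [-26.  24.] z [ 86. 113. 124.]
32 65 lat [-27.  23.] z [ 91. 122. 132.]
40 64 lat [-26.  21.] z [102. 132. 142.]
48 66 lat [-26.  25.] z [116. 140. 147.]
56 65 lat [-26.  24.] z [123. 145. 155.]
64 126 lat [-25.  31.] z [130. 168. 489.]
72 216 lat [-32.  30.] z [150. 488. 516.]
80 172 lat [-31.  29.] z [160. 497. 523.]
88 125 lat [-31.  32.] z [160. 492. 520.]
96 150 lat [-33.  32.] z [ 48. 492. 497.]
```

View pics/d.png

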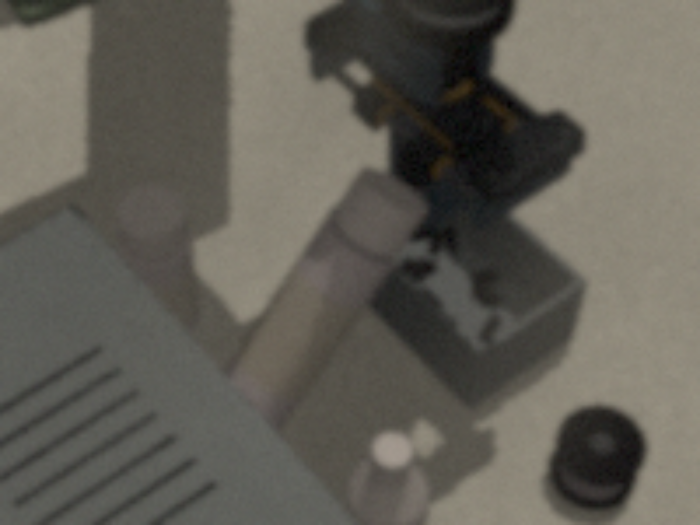

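The crop shows the can tipped up to about 40°, with its cap at crop (380,210) held by the fingers. It is tracking the planned arc, so I'll continue.

{"method": "send_rows", "body": {
  "motion": [
    [0.002,-0.016,0.012,0,0,0,-0.45],
    [0.004,-0.032,0.023,0,0,0,-0.45],
    [0.006,-0.048,0.033,0,0,0,-0.45],
    [0.008,-0.065,0.042,0,0,0,-0.45],
    [0.01,-0.082,0.051,0,0,0,-0.45],
    [0.012,-0.1,0.058,0,0,0,-0.45],
    [0.013,-0.109,0.061,0,0,0,-0.45],
    [0.014,-0.118,0.064,0,0,0,-0.45],
    [0.015,-0.127,0.067,0,0,0,-0.45],
    [0.016,-0.137,0.07,0,0,0,-0.45],
    [0.017,-0.145,0.072,0,0,0,-0.45],
    [0.018,-0.155,0.075,0,0,0,-0.45],
    [0.019,-0.165,0.076,0,0,0,-0.45],
    [0.02,-0.175,0.078,0,0,0,-0.45],
    [0.02,-0.175,0.078,0,0,0,-0.45],
    [0.02,-0.175,0.078,0,0,0,-0.45]
  ]
}}

```text
time_s: 6.62
ee_pos: [529.6, -68.1, 160.4]
ee_rot: [180.0, -0.0, 96.8]
force: [0.6, -0.1, 0.2]
gripper_width: 24.9
gripper_force: 0.0
```

```bash
cat > look.py <<'E'
from h import *
import sys
f=grab('scene');g=grab('top')
cv2.imwrite('pics/%s.png'%sys.argv[1],np.vstack([cv2.resize(x[:,:,::-1],(600,300)) for x in(f['pixels'][130:250,230:470],g['pixels'][125:245,200:440])]))
n=np.array([-.116,.993]);e=np.array([.993,.116]);piv=np.array([532,-110])
for P in(cloud(f),cloud(g)):
    q=P.reshape(-1,3);o=(q[:,:2]-piv)@n;l=(q[:,:2]-piv)@e
    for a in range(12,200,12):
        k=(q[:,2]>a)&(q[:,2]<a+12)&(abs(l-2)<45)&(o>-56)&(o<60)
        if k.sum()>8: print(a,k.sum(),'lat',np.percentile(l[k],[2,98]).round(),'out',np.percentile(o[k],[2,50,98]).round())
    print()
E
python3 look.py e
```

```text
24 10 lat [21. 31.] out [-26. -19.  -7.]
36 13 lat [20. 31.] out [-28. -19.  -6.]
48 23 lat [20. 32.] out [-34. -23.  -6.]
60 25 lat [26. 32.] out [-38. -29. -13.]
72 29 lat [26. 32.] out [-41. -31. -14.]
84 39 lat [23. 32.] out [-45. -30. -13.]
96 48 lat [15. 31.] out [-52. -37. -13.]
108 65 lat [-3. 32.] out [-54. -42. -11.]
120 73 lat [-4. 32.] out [-55. -43. -12.]
132 75 lat [-2. 31.] out [-55. -42. -13.]
144 110 lat [-8. 31.] out [-55. -42.  -6.]
156 98 lat [-13.  30.] out [-53. -33.  43.]
168 135 lat [-17.  30.] out [-53. -20.  47.]
180 460 lat [-18.  28.] out [-52. -27.  34.]
192 40 lat [-20.  28.] out [24. 26. 36.]

12 13 lat [-28. -11.] out [-47. -28.  -4.]
48 15 lat [-29. -17.] out [-47. -24.  -7.]
60 10 lat [-28. -13.] out [-50. -17.  -4.]
72 14 lat [-30. -13.] out [-51. -25.  -4.]
84 13 lat [-29. -20.] out [-48. -29.  -9.]
96 12 lat [-29. -17.] out [-49. -22.  -6.]
108 13 lat [-29. -13.] out [-53. -23.  -7.]
120 12 lat [-29. -19.] out [-49. -27.  -9.]
132 26 lat [-29. -12.] out [-54. -29.  -6.]
144 22 lat [-29. -13.] out [-52. -20.  -6.]
156 14 lat [-28. -12.] out [-53. -30. -11.]
168 18 lat [-28.  11.] out [-48. -24.  -7.]
180 289 lat [-27.  20.] out [-52. -30. -10.]
```

View pics/e.png

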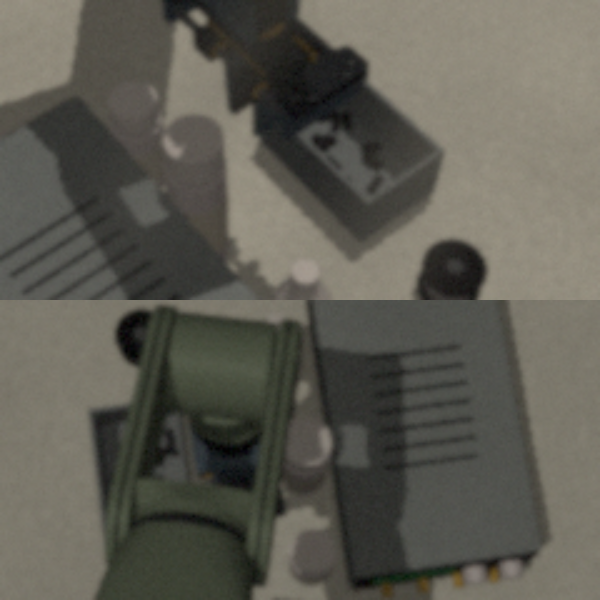

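The scene view shows the can upright at pixel (195,165), close to the panel and clear of the fingers. Its cap is centred about 30 mm from the panel. I'll back the arm straight out, then raise it.

{"method": "send_rows", "body": {
  "motion": [
    [-0.003,0.025,0,0,0,0,-0.45],
    [-0.009,0.08,0,0,0,0,-0.45],
    [-0.02,0.16,0,0,0,0,-0.45],
    [-0.03,0.26,0.05,0,0,0,-0.45],
    [-0.04,0.36,0.12,0,0,0,-0.45],
    [-0.06,0.46,0.18,0,0,0,-0.45],
    [-0.07,0.56,0.2,0,0,0,-0.45],
    [-0.08,0.6,0.2,0,0,0,-0.45],
    [-0.08,0.6,0.2,0,0,0,-0.45],
    [-0.08,0.6,0.2,0,0,0,-0.45],
    [-0.08,0.6,0.2,0,0,0,-0.45]
  ]
}}

```text
time_s: 8.1
ee_pos: [489.8, 230.9, 260.3]
ee_rot: [-180.0, 0.0, 96.7]
force: [0.0, 0.8, 0.2]
gripper_width: 25.4
gripper_force: 0.0
```

```bash
python3 look.py g
```

```text
36 14 lat [28. 32.] out [-30. -23. -14.]
48 22 lat [25. 31.] out [-34. -25. -13.]
60 20 lat [25. 32.] out [-38. -28. -12.]
72 34 lat [26. 31.] out [-42. -30. -13.]
84 36 lat [24. 31.] out [-46. -34. -13.]
96 52 lat [18. 31.] out [-51. -35. -11.]
108 62 lat [-9. 31.] out [-55. -41. -11.]
120 78 lat [-3. 31.] out [-55. -43. -10.]
132 81 lat [ 1. 31.] out [-55. -40.  -8.]
144 101 lat [-10.  30.] out [-54. -43.  -7.]
156 75 lat [-1. 29.] out [-53. -41. -10.]
168 76 lat [-2. 29.] out [-54. -41.  -8.]
180 407 lat [-19.  28.] out [-52. -30.  -6.]

12 11 lat [-27.  -4.] out [-48. -25.  -3.]
24 11 lat [-27. -16.] out [-49. -19.  -7.]
36 13 lat [-28.  -7.] out [-47. -24.  -3.]
48 11 lat [-28. -12.] out [-54. -27.  -9.]
60 16 lat [-27.  -5.] out [-45. -20.  -2.]
72 18 lat [-28. -12.] out [-52. -26.  -5.]
84 14 lat [-28.  -7.] out [-40. -17.  -3.]
96 17 lat [-28.  -7.] out [-51. -29.  -3.]
108 17 lat [-27.  -6.] out [-48. -18.  -3.]
120 18 lat [-27.  -6.] out [-54. -24.  -3.]
132 29 lat [-27.  -1.] out [-53. -26.  -3.]
144 31 lat [-25.   8.] out [-55. -23.  -3.]
156 14 lat [-25.  -8.] out [-47. -20.  -5.]
168 29 lat [-25.  23.] out [-48. -26.  -6.]
180 304 lat [-23.  23.] out [-52. -29.  -7.]
```

View pics/g.png

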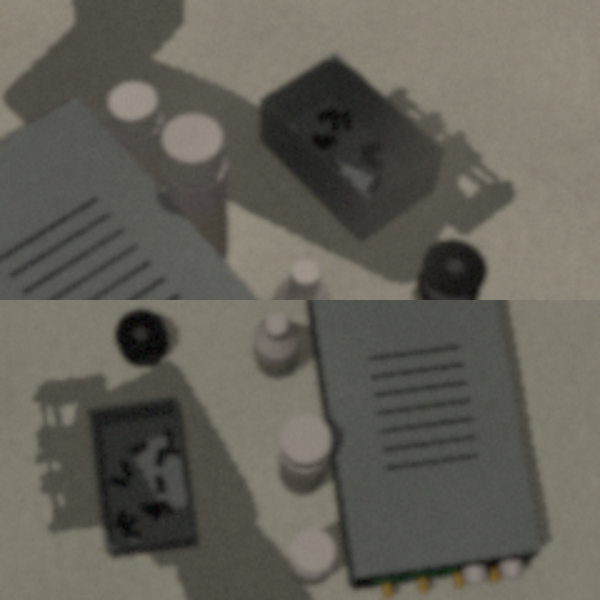

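The can stands upright at top-view pixel (305,445), right beside the panel. The short can (315,555) and the flux bottle (278,345) are still standing, and the arm is clear.

```bash
python3 -c "
from h import *
print(env.job_done())"
```

```text
the job is handed in; nothing more can be done
None
```

I tipped the tall spray can upright on its base beside the power supply's side panel and let go of it; the short can and flux bottle are still standing, and I handed the job in (no verdict was returned).

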